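# Pack and cover the printed caps at the pad printer

### The arm

A 6-joint arm with a two-finger parallel gripper is mounted at the origin on the work surface. World frame = base frame: x ahead of the robot, y to its left, z up, the work surface at z = 0. Lengths are in mm, angles in rad, forces in N, time in s.
With the tool pointing down it reaches from about 275 to 825 mm from the base axis. Payload 4.9 kg.
Tool frame: the origin (TCP) lies at the very end of the fingers, on their centre line; the grasp point (between the pads) lies 19 mm behind it; z points along the fingers, y is the direction in which the jaws open and shut (so a half turn about z gives the same grasp; the last joint's range is limited). The gripper opens to 85 mm and grips with 20 to 120 N. Pads are 22 mm wide; open, the fingers measure 114 mm over their backs; the gripper's body (76 mm by 85 mm) begins 54 mm behind the grasp point. The pads swing forward as they close: fully open they stand 13 mm farther back than shut.
Start: joints at [-1.235, 0.326, -0.193, 1.052, 0, 1.437], TCP at [249.003, -490.424, 197.281] pointing down, gripper open.
Joint ranges: [-2.65, 2.65], [-0.97, 1.79], [-1.3, 1.35], [-1.93, 2.1], [-1.47, 1.37], [-3.14, 3.14]. Speed limits (rad/s): [2.57, 2.57, 3.14, 3.14, 3.14, 3.14].

### API

Orientations are given as [roll, pitch, yaw] about the fixed x, y, z axes, in that order (R = Rz(yaw) Ry(pitch) Rx(roll)).
In Python, from bench import bot, solve_ik, imaging gives the robot as it stands. Calls block until the motion is done:
- bot.move_ptp(position, orientation): joint-space move of the TCP to a pose.
- bot.movel(position, rot=None, max_speed=150, threshold=None): straight line of the TCP; rot=None keeps the orientation; max_speed is the mean speed in mm/s. With threshold (N) it stops when the force on the tool has changed by that much, and returns True; else False.
- bot.move_j(angles): joint-space move.
- bot.grip(opening, effort=None): opening from 0.0 (shut) to 1.0 (fully open); effort is the grip in N (None keeps the last); returns when the fingers have stopped.
- bot.dwell(seconds).
- solve_ik(position, orientation): joint angles nearest the present ones, or None.
- bot.get_state(): the state.
- imaging.capture(name): name is "side" or "top" or "wrist"; returns the picture (400x640x3 uint8, blue, green, red); there is no depth.
- imaging.camera_model(name): a dict with "K" (3x3 intrinsics, pixels), "position" and "rotation" of the camera in the world. Camera axes: x right, y up, looking along -z (the intrinsics and any distortion apply to the point x, -y, -z); pixel columns grow to the right and rows downward; lengths in mm; the calibration is good to about 2 mm. A picture is of the moment at which its call begins: read the wrist's pose just before it. camera_model takes no time and is no camera call; for the wrist camera it gives the pose at the moment of the call.
A pose or a line that the arm cannot do raises bot.IKError and nothing moves.
- bot.sign_off(): hands the job in, once; it reports no verdict.
The state is a dict: "t": time; "qpos": joint angles; "joint_velocities": joint speeds; "effort": joint torques, N m; "tcp_pos": TCP position; "orientation": TCP orientation; "contact_force": force on the tool from outside, world axes, zero at the start; "wrist_torque": the same for the moment, N m; "opening": opening from 0.0 (shut) to 1.0 (fully open).
Only numpy, scipy, OpenCV 4.12 (cv2) and the standard library are available. Lean on these libraries where they do the work, as an engineer would, in place of code of your own. Each camera call takes 0.05 s, during which the arm holds its last target. There are 200 camera calls.

### The job

First throw the feed lever to stop, away from the robot. Then collect every printed cap from the machine's catch tray into the packing tote, standing print side up (the steel setting block stays in the tray), and lay the cover plate on the tote and press it down until it sits level and fully home on the rim all round. Last of all throw the feed lever back to run, and leave the other things on the bench where they are.

Things in the scene. Friction and masses are not known exactly. Their poses are not given: they have to be found in the camera images.
- tray: fixed shallow steel catch tray of the printer, 200 x 270 mm (x, y), walls 4 mm thick and 10 mm high, floor 4 mm thick; a chute comes down to its +y side. Origin: centre of its underside, on the bench
- tote: fixed white tote, open on top, 196 x 186 mm outside (x, y), 60 mm high, walls 14 mm thick (168 x 158 mm inside), floor 5 mm thick. On its four rim corners stand dark press studs, 9 mm across, 6 mm proud of the rim, centred 7 mm in from the outer sides; each sinks flush under about 3 N, on its own, and stays down. Origin: centre of its underside, on the bench; z up
- cover: loose white cover plate, 300 g: flange 194 x 184 mm (x, y), 5 mm thick; under it a plug 161 x 151 mm, 10 mm deep, that goes inside the tote's walls. Grey bar grip on the middle, 60 (x) x 18 (y) x 26 mm, top 41 mm above the origin. Origin: centre of the plug's underside. On raised studs its origin is 56 mm above the tote's origin, pressed home 50 mm. Fits either way round. Starts flat on the bench, grip up
- cap0: loose printed blue plastic cap, a plain cylinder 42 mm across and 40 mm high, 40 g, print on its top; starts upright in the catch tray; may be absent. Origin: centre of its underside; z up through the print
- cap1: loose printed blue plastic cap, a plain cylinder 42 mm across and 40 mm high, 40 g, print on its top; starts upright in the catch tray; may be absent. Origin: centre of its underside; z up through the print
- cap2: loose printed blue plastic cap, a plain cylinder 42 mm across and 40 mm high, 40 g, print on its top; starts upright in the catch tray; may be absent. Origin: centre of its underside; z up through the print
- cap3: loose printed blue plastic cap, a plain cylinder 42 mm across and 40 mm high, 40 g, print on its top; starts upright in the catch tray; may be absent. Origin: centre of its underside; z up through the print
- cap4: loose printed blue plastic cap, a plain cylinder 42 mm across and 40 mm high, 40 g, print on its top; starts upright in the catch tray; may be absent. Origin: centre of its underside; z up through the print
- setblock: loose steel setting block among the caps in the catch tray, 34 x 34 x 22 mm, 0.3 kg; to be left there. Origin: centre of its underside
- feed (a joint): angle of the machine's feed lever, rad: 0 = run (leaning towards the base's -x, towards the robot), 1 = stop (leaning towards the base's +x, away from the robot); stiff by friction (about 1 N at the knob), it stays where it is left. Clearly over at either end counts: within 0.2 of it
- feed_base: fixed grey block of the feed lever, 70 x 50 x 25 mm; the lever swings in its x-z plane about a pivot 22 mm above the origin, 0.5 rad to either side of upright. Origin: centre of its underside, on the bench
- feed_tip (a point): centre of the lever's black ball knob, 26 mm across, 70 mm from the pivot (about 83 mm above the bench at both ends of the swing)
- inkjar: bystander, to be left alone: amber glass ink jar, 64 mm across, 70 mm high
- tin: bystander, to be left alone: steel tin, 100 mm across, 120 mm high
- thinner: bystander, to be left alone: white bottle, 60 mm across, 170 mm high
- spatula: bystander, to be left alone: spatula lying flat
- driver: bystander, to be left alone: screwdriver lying flat
- brush: bystander, to be left alone: brush lying flat
- inkcup: bystander, to be left alone: dark steel ink cup, 70 mm across, 50 mm high

How it is judged (in metres and radians):
On the way, in this order (a step that is already met when the one before it is completed fails the run):
1. the feed lever is thrown to stop (value of joint feed above 0.8 rad), for 0.2 s.
2. every cap stands in the tote, the lever still at stop (x of cap0 in the frame of tote between -0.068 and 0.068 m and y of cap0 in the frame of tote between -0.062 and 0.062 m and z of cap0 in the frame of tote between 0 and 0.012 m and angle between each of cap0, cap1, cap2, cap3, cap4's own z axis and vertical below 0.12 rad and x of cap1 in the frame of tote between -0.068 and 0.068 m and y of cap1 in the frame of tote between -0.062 and 0.062 m and z of cap1 in the frame of tote between 0 and 0.012 m and x of cap2 in the frame of tote between -0.068 and 0.068 m and y of cap2 in the frame of tote between -0.062 and 0.062 m and z of cap2 in the frame of tote between 0 and 0.012 m and x of cap3 in the frame of tote between -0.068 and 0.068 m and y of cap3 in the frame of tote between -0.062 and 0.062 m and z of cap3 in the frame of tote between 0 and 0.012 m and x of cap4 in the frame of tote between -0.068 and 0.068 m and y of cap4 in the frame of tote between -0.062 and 0.062 m and z of cap4 in the frame of tote between 0 and 0.012 m and value of joint feed above 0.8 rad), for 0.2 s.
3. the cover is pressed down level and home on the rim over the caps, the lever still at stop (all of step 2 and z of cover in the frame of tote between 0.047 and 0.052 m and angle between cover's own z axis and vertical below 0.02 rad and horizontal distance between cover and tote below 0.008 m), for 0.2 s.
4. the feed lever is thrown back to run (value of joint feed below 0.2 rad), for 0.2 s.
At the end, for the whole second after the job is handed in: All caps present stand upright (0.12 rad) in the tote; the cover is home on the rim (less than 2 mm high, tilt below 0.02 rad, within 8 mm of centre); the feed lever is below 0.2 rad (run); the setting block is in the tray; all at rest (x of cap0 in the frame of tote between -0.068 and 0.068 m and y of cap0 in the frame of tote between -0.062 and 0.062 m and z of cap0 in the frame of tote between 0 and 0.012 m and angle between each of cap0, cap1, cap2, cap3, cap4's own z axis and vertical below 0.12 rad and x of cap1 in the frame of tote between -0.068 and 0.068 m and y of cap1 in the frame of tote between -0.062 and 0.062 m and z of cap1 in the frame of tote between 0 and 0.012 m and x of cap2 in the frame of tote between -0.068 and 0.068 m and y of cap2 in the frame of tote between -0.062 and 0.062 m and z of cap2 in the frame of tote between 0 and 0.012 m and x of cap3 in the frame of tote between -0.068 and 0.068 m and y of cap3 in the frame of tote between -0.062 and 0.062 m and z of cap3 in the frame of tote between 0 and 0.012 m and x of cap4 in the frame of tote between -0.068 and 0.068 m and y of cap4 in the frame of tote between -0.062 and 0.062 m and z of cap4 in the frame of tote between 0 and 0.012 m and z of cover in the frame of tote between 0.047 and 0.052 m and angle between cover's own z axis and vertical below 0.02 rad and horizontal distance between cover and tote below 0.008 m and value of joint feed below 0.2 rad and linear speed of each of cap0, cap1, cap2, cap3, cap4, cover below 0.02 m/s and x of setblock in the frame of tray between -0.1 and 0.1 m and y of setblock in the frame of tray between -0.135 and 0.135 m and z of setblock in the frame of tray between 0 and 0.02 m); the robot touches nothing.
It fails at once if a bystander is moved more than 40 mm (distance of any of inkjar, tin, thinner, spatula, driver, brush, inkcup from where it was at the start of the episode above 0.04 m).
It fails at once if the setting block is moved more than 60 mm (distance of setblock from where it was at the start of the episode above 0.06 m).
Of cap0, cap1, cap2, cap3, cap4 only 3 to 5 are there at a start; the rules pass over those that are not, and their reading is None.
At some moment in a run one of cap0, cap1, cap2, cap3, cover may be knocked a few centimetres aside while the robot is not near it.
It also fails if it takes over 210 s, if anything falls off the work surface, if the arm or the gripper's body presses on something with over 40 N, if the wrist force passes 120 N, or if a joint passes its speed limit or range.

## Working session

There is one attempt and no reset: what is moved stays moved. The work goes in short steps, each a Python script; the robot and the scene stay as the last script left them, time stands still between calls to the robot, and variables do not carry over. Pictures are saved under pics/ and viewed, about 12 in all and at most 16, crops included, and the job is handed in when it is done.

```bash
ls && mkdir -p pics && python3 - <<'E'
from bench import bot, imaging
import cv2, numpy as np
for n in ("top","side"):
    cv2.imwrite(f"pics/{n}0.png", imaging.capture(n))
    m=imaging.camera_model(n); print(n,{k:np.round(v,3).tolist() if not isinstance(v,str) else v for k,v in m.items()})
print(bot.get_state())
E
```

```text
pics
top {'K': [[472.997, 0.0, 324.883], [0.0, 472.997, 202.149], [0.0, 0.0, 1.0]], 'position': [376.225, 6.637, 1360.837], 'rotation': [0.137, -0.007, -1.549]}
side {'K': [[388.225, 0.0, 320.432], [0.0, 388.225, 200.777], [0.0, 0.0, 1.0]], 'position': [438.308, 609.229, 734.08], 'rotation': [0.739, -0.019, -2.947]}
{'t': 0.1, 'qpos': array([-1.23521418e+00,  3.26890584e-01, -1.93471709e-01,  1.05203813e+00,
       -3.20665365e-05,  1.43659490e+00]), 'joint_velocities': array([-0.00043009, -0.00174579,  0.00371664,  0.00133266,  0.00107643,
        0.00142149]), 'effort': array([ 2.32947305e-04, -4.44238293e+01,  2.63038480e+01,  7.89834419e-03,
       -6.89527019e-05, -1.04599448e-05]), 'tcp_pos': array([ 248.7860215 , -489.85726179,  196.57349023]), 'orientation': array([-3.13999869e+00, -1.82848102e-04,  4.69783450e-01]), 'contact_force': array([ 0.37709886, -0.36661539, -0.30288697]), 'wrist_torque': array([ 0.01244882, -0.01474291,  0.01064541]), 'opening': 1.0011623827831306}
```

View pics/top0.png

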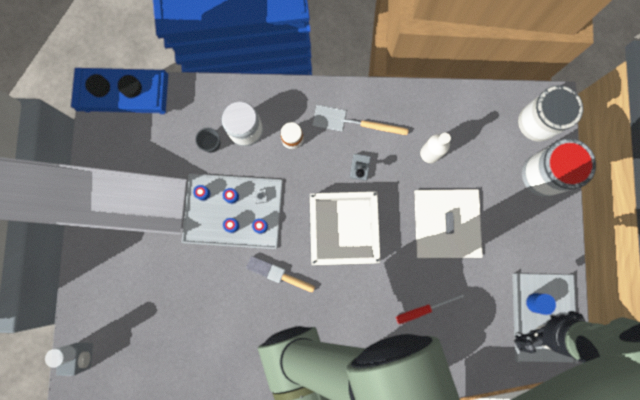

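View pics/side0.png

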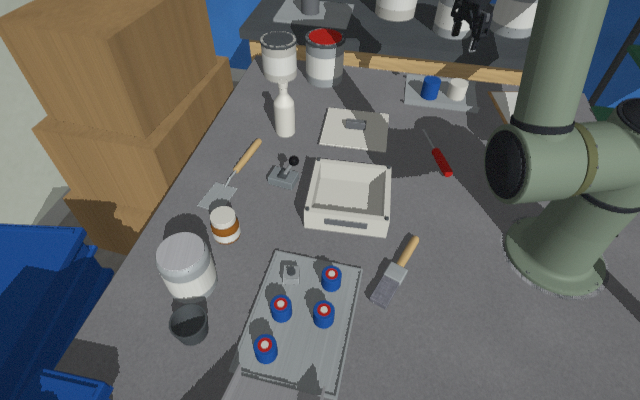

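The top view shows four caps in the tray at (201,192), (230,195), (231,225) and (260,226), with the setblock at (264,194). The tote is at (345,228), the cover at (448,223) with its grip at about (451,221), and the lever knob at (360,172). In the side view the caps are at (331,274), (281,302), (323,310) and (264,344), and the knob is at (293,160). I'll triangulate from the two views.

```bash
cat > h.py <<'E'
from bench import bot, solve_ik, imaging
import cv2, numpy as np
from scipy.spatial.transform import Rotation as Rn
def cam(name):
    m=imaging.camera_model(name); r=np.array(m["rotation"],float)
    R=r if r.shape==(3,3) else Rn.from_euler("xyz",r).as_matrix()
    return np.array(m["K"]),np.array(m["position"],float),R
def ray(c,uv):
    K,p,R=c; d=np.linalg.inv(K)@[uv[0],uv[1],1]; d=R@(d*[1,-1,-1]); return p,d/np.linalg.norm(d)
def plane(c,uv,z):
    p,d=ray(c,uv); return p+d*(z-p[2])/d[2]
def tri(obs):
    A=np.zeros((3,3));b=np.zeros(3);P=[]
    for c,uv in obs:
        p,d=ray(c,uv);M=np.eye(3)-np.outer(d,d);A+=M;b+=M@p;P.append((p,M))
    x=np.linalg.solve(A,b); return x,max(np.linalg.norm(M@(x-p)) for p,M in P)
def proj(c,X):
    K,p,R=c; q=(R.T@(np.array(X,float)-p))*[1,-1,-1]; q=K@q; return q[:2]/q[2]
def blobs(mask,amin=8):
    n,l,s,ce=cv2.connectedComponentsWithStats(mask.astype(np.uint8)); 
    return [(ce[i].round(1),int(s[i,4])) for i in range(1,n) if s[i,4]>=amin]
def redblobs(im):
    h=cv2.cvtColor(im,cv2.COLOR_BGR2HSV); return (((h[...,0]<12)|(h[...,0]>165))&(h[...,1]>110)&(h[...,2]>80))
E
python3 - <<'E'
from h import *
T,S=cam("top"),cam("side")
for n in("top","side"):
    im=cv2.imread(f"pics/{n}0.png"); m=redblobs(im)
    m=cv2.morphologyEx(m.astype(np.uint8),cv2.MORPH_CLOSE,np.ones((7,7)))
    print(n,[(b[0].tolist(),b[1]) for b in blobs(m)])
print("knob",tri([(T,(360,172)),(S,(293,160))]))
for n,(cx,cy,w) in dict(top=(400,205,100),side=(345,160,100)).items():
    im=cv2.imread(f"pics/{n}0.png")[cy-62:cy+63,cx-w:cx+w]
    cv2.imwrite(f"pics/{n}c.png",cv2.resize(im,None,fx=4,fy=4,interpolation=cv2.INTER_CUBIC))
E
python3 -c "
import cv2,numpy as np
cv2.imwrite('pics/c1.png',cv2.resize(np.vstack([cv2.imread('pics/topc.png')[:,:],cv2.imread('pics/sidec.png')]),None,fx=.6,fy=.6,interpolation=cv2.INTER_AREA))"
```

```text
top [([570.6, 163.1], 1364), ([199.8, 191.4], 56), ([229.1, 194.5], 59), ([229.4, 224.3], 58), ([258.7, 225.1], 61), ([413.4, 313.9], 317)]
side [([324.7, 36.2], 425), ([441.9, 162.2], 276), ([331.3, 273.3], 105), ([280.2, 303.5], 127), ([323.6, 309.3], 132), ([264.3, 344.3], 156)]
knob (array([636.11240376, -92.74844279,  86.33547508]), np.float64(1.9854031938878067))
```

View pics/c1.png

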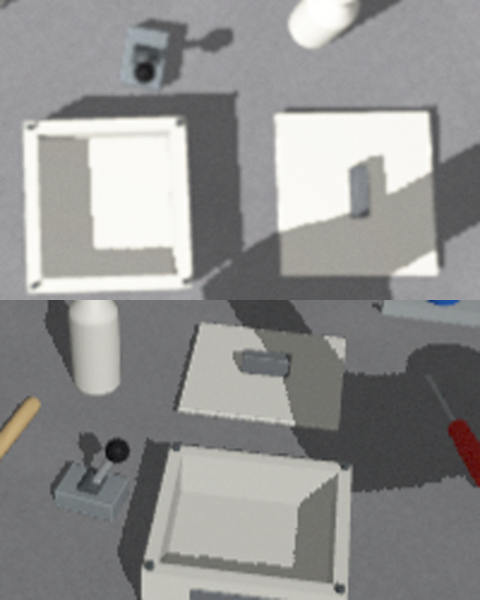

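Magnified ×2.4, the top crop shows the tote studs at about (32,127), (178,120), (37,284) and (184,281). The cover corners are at (275,113), (432,110), (440,275) and (282,275), and the knob is at (145,71). The side crop shows the same points, and I'll triangulate them.

```bash
python3 - <<'E'
from h import *
np.set_printoptions(precision=1,suppress=True)
T,S=cam("top"),cam("side")
t=lambda x,y:(T,(300+x/2.4,143+y/2.4)); s=lambda x,y:(S,(245+x/2.4,98+(y-300)/2.4))
def rep(name,prs):
    P=[]
    for a,b in prs:
        x,e=tri([t(*a),s(*b)]);P.append(x);print(name,x,round(e,1))
    P=np.array(P);
    if len(P)==4:
        print(" ctr",P.mean(0)," yaw x-edges",[np.degrees(np.arctan2(*(P[i]-P[j])[[1,0]])) for i,j in((0,3),(1,2))],"y-edges",[np.degrees(np.arctan2(-(P[i]-P[j])[0],(P[i]-P[j])[1])) for i,j in((0,1),(3,2))])
# order: +x+y, +x-y, -x-y, -x+y
rep("stud",[((32,127),(148,565)),((178,120),(177,448)),((184,281),(346,467)),((37,284),(340,588))])
rep("cover",[((275,113),(178,411)),((432,110),(198,324)),((440,275),(346,338)),((282,275),(338,428))])
rep("grip",[((359,190),(263,362))]); rep("knob",[((145,71),(116,451))])
tops=[(199.8,191.4),(229.1,194.5),(229.4,224.3),(258.7,225.1)];sides=[(264.3,344.3),(280.2,303.5),(323.6,309.3),(331.3,273.3)]
for a,b in zip(tops,sides): print("cap",*tri([(T,a),(S,b)]))
print("block",tri([(T,(264,194)),(S,(290.5,270))]))
for uv in [(192,177),(283,179),(277,245),(184,241)]: print("tray rim",plane(T,uv,10))
for n,uv in dict(cup=(208,138),tin=(241,118),jar=(292,129),bottle=(430,155),spat=(345,120),brush=(280,272),driver=(415,313)).items(): print(n,plane(T,uv,0))
print(T[2]@[0,0,-1],T[2]@[0,1,0])
E
```

```text
stud [572.   34.3  60.1] 0.8
stud [ 580.6 -134.7   62.2] 3.9
stud [ 397.3 -142.5   62.9] 2.2
stud [390.1  24.4  60.2] 2.4
 ctr [485.  -54.6  61.3]  yaw x-edges [np.float64(3.1272631638020387), np.float64(2.4496372693903115)] y-edges [np.float64(2.9054076680454624), np.float64(2.4746919655216244)]
cover [ 601.6 -257.2   11. ] 2.4
cover [ 611.3 -448.6    6.2] 1.5
cover [ 412.5 -451.3   12.3] 1.5
cover [ 408.2 -263.9   13.8] 1.7
 ctr [ 508.4 -355.2   10.8]  yaw x-edges [np.float64(1.99466400154663), np.float64(0.7811930966722356)] y-edges [np.float64(2.9028982991301686), np.float64(1.3249950072077274)]
grip [ 510.5 -352.4   28.9] 0.6
knob [635.6 -94.2  82. ] 1.8
cap [579.2 353.7  46.3] 1.2510937490107308
cap [572.2 271.1  46.4] 1.2734251032312542
cap [488.1 266.1  46.9] 1.458454599657457
cap [487.7 184.6  46.6] 1.4996821442235857
block (array([578.4, 176.8,  17.9]), np.float64(3.0480398421009536))
tray rim [627.8 388.4  10. ]
tray rim [628.  124.7  10. ]
tray rim [436.8 135.2  10. ]
tray rim [442.3 400.   10. ]
cup [747.8 351.1   0. ]
tin [811.2 256.6   0. ]
jar [781.1 104.    0. ]
bottle [ 711.7 -305.2    0. ]
spat [812.5 -52.8   0. ]
brush [360.9 124.9   0. ]
driver [ 255. -259.    0.]
[ 0.1 -0.  -1. ] [1.  0.  0.1]
```

The triangulated heights agree with the text: cap tops about 46, rim about 61 and knob about 82. Now I'll throw the lever, pushing the knob along +x at an estimated base yaw of about -7°.

```bash
cat >> h.py <<'E'
PI=np.pi
def down(yaw): return [PI,0,yaw]
def ft(): return np.round(bot.get_state()["contact_force"],1)
def tcp(): return np.round(bot.get_state()["tcp_pos"],1)
E
python3 - <<'E'
from h import *
a=np.radians(-7); d=np.array([np.cos(a),np.sin(a),0])
k=np.array([635.6,-94.2,0])
bot.grip(0.0,40)
bot.move_ptp(list(k-55*d+[0,0,160]),down(a))
bot.movel(list(k-55*d+[0,0,76]))
print(tcp(),ft())
hit=bot.movel(list(k+62*d+[0,0,76]),max_speed=80,threshold=15)
print(hit,tcp(),ft())
bot.movel(list(np.array(tcp())-25*d)); 
bot.movel(list(np.array(tcp())+[0,0,90])); 
print(bot.get_state()["t"])
ims=imaging.capture("side"); imt=imaging.capture("top")
a=cv2.resize(imt[120:220,300:440],None,fx=3,fy=3,interpolation=cv2.INTER_CUBIC);b=cv2.resize(ims[110:210,230:370],None,fx=3,fy=3,interpolation=cv2.INTER_CUBIC)
cv2.imwrite("pics/lev1.png",np.vstack([a,b]))
E
```

```text
[581.5 -88.   76.6] [ 0.3 -0.6  0.3]
False [ 696.8 -101.7   76. ] [ 1.1  1.3 -0.5]
6.15
```

View pics/lev1.png

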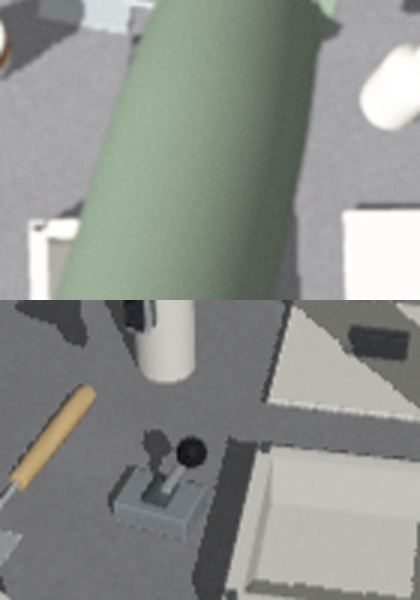

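The side crop shows the knob at (192,452), unmoved and still leaning towards the robot, so the push missed it. I'll check with the wrist camera and the view geometry.

```bash
python3 - <<'E'
from h import *
np.set_printoptions(precision=1,suppress=True)
T,S=cam("top"),cam("side")
print(plane(T,(360.4,172.6),83),plane(S,(294,160.7),83))
bot.move_ptp([560,-90,300],down(0))
W=cam("wrist"); im=imaging.capture("wrist"); cv2.imwrite("pics/w1.png",im)
print(tcp(),W, proj(W,[635.6,-94.2,83]),proj(W,[672,-94.2,25]), "tcp px",proj(W,[560,-90,280]))
E
```

```text
[637.2 -94.   83. ] [632.  -94.1  83. ]
[560.2 -90.  298. ] (array([[280.1,   0. , 316.5],
       [  0. , 280.1, 200.8],
       [  0. ,   0. ,   1. ]]), array([639.5, -90.1, 476.2]), array([[ 0. ,  1. ,  0.3],
       [-1. ,  0. , -0. ],
       [-0. , -0.3,  1. ]])) [319.8 114. ] [319.5  88.1] tcp px [316.5 221.7]
```

View pics/w1.png

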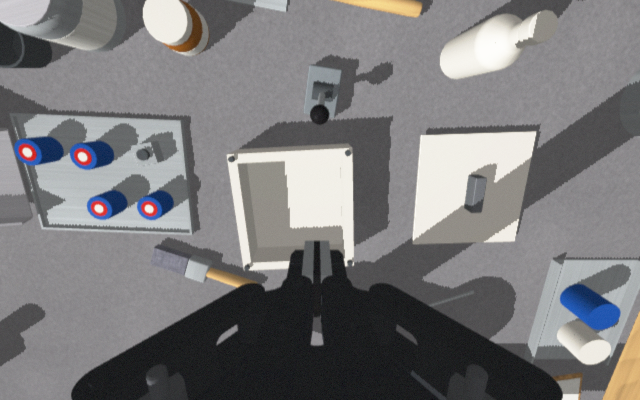

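The wrist view shows the knob at (319,115), where it was predicted, so its position is right. The fingertips appear at about row 243, lower than the projected TCP, so I'll check the opening and the tip height.

```bash
python3 - <<'E'
from h import *
np.set_printoptions(precision=1,suppress=True)
W=cam("wrist");s=bot.get_state();p=s["tcp_pos"]; print(s["opening"],s["t"],p)
for dz in(0,10,20,30): print(dz,[proj(W,p+[dx,0,dz]) for dx in(0,11)])
E
```

```text
-9.683650117483562e-05 7.0333 [560.2 -90.  298. ]
0 [array([316.5, 231.7]), array([316.5, 216.8])]
10 [array([316.5, 238. ]), array([316.5, 222.4])]
20 [array([316.5, 245. ]), array([316.5, 228.7])]
30 [array([316.5, 252.8]), array([316.5, 235.7])]
```

```bash
python3 - <<'E'
from h import *
k=np.array([635.6,-94.2,0]); a=np.radians(-7); d=np.array([np.cos(a),np.sin(a),0])
bot.move_ptp(list(k-29*d+[0,0,140]),down(a))
print(bot.movel(list(k-29*d+[0,0,56]),max_speed=100,threshold=8),tcp(),ft())
for s in (-15,0,15,30,45,60):
    h=bot.movel(list(k+s*d+[0,0,56]),max_speed=60,threshold=12); print(h,tcp(),ft())
    if h: break
S=imaging.capture("side"); W=imaging.capture("wrist")
cv2.imwrite("pics/lev2.png",np.hstack([cv2.resize(S[90:230,220:400],None,fx=2.2,fy=2.2),cv2.resize(W[40:280,200:440],(308,308))]))
E
```

```text
False [607.5 -90.9  56.8] [-0.2 -0.2  0.1]
True [617.3 -91.9  57.7] [-3.4  1.5  7.7]
```

View pics/lev2.png

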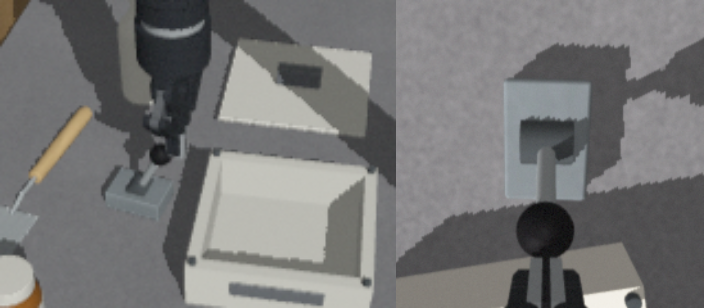

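The wrist crop shows the fingertips on top of the knob, and the force points mostly up. So the real tips seem to sit about 35 mm behind the reported TCP. I'll calibrate that by gently touching the bare bench, with the fingers shut and half open.

```bash
python3 - <<'E'
from h import *
bot.movel([600,-90,58]); bot.movel([600,-90,140]); print(ft())
bot.move_ptp([680,-192,140],down(0))
for o in (0.0,0.5):
    bot.grip(o)
    bot.movel([680,-192,60])
    h=bot.movel([680,-192,-15],max_speed=25,threshold=5); print(o,h,bot.get_state()["tcp_pos"],ft(),bot.get_state()["opening"])
    W=cam("wrist"); im=imaging.capture("wrist")
    bot.movel([680,-192,120])
    if o==0: cv2.imwrite("pics/touch.png",im[130:330,180:460])
print(bot.get_state()["t"])
E
```

```text
[-0.9  0.6 -0.1]
0.0 False [ 680.02102301 -191.98437293  -14.93303998] [-0.2 -0.5  0.6] -0.0011385402082786324
0.5 False [ 680.04325957 -192.03357283  -14.90930173] [0.5 1.1 0.4] 0.49954036877077446
21.0667
```

View pics/touch.png

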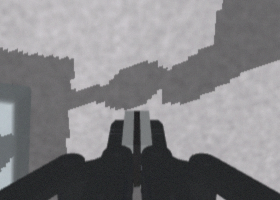

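At TCP z = -15 there is still no bench contact, so the stated TCP is well beyond the real tips. I'll go lower to find the true offset.

```bash
python3 - <<'E'
from h import *
for o in (0.0,0.5):
    bot.grip(o)
    bot.movel([680,-192,-12],max_speed=200)
    h=bot.movel([680,-192,-50],max_speed=20,threshold=5); print(o,h,bot.get_state()["tcp_pos"],ft())
    bot.movel([680,-192,60])
print(bot.get_state()["t"])
E
```

```text
0.0 True [ 679.86261607 -191.93963195  -33.88560189] [-1.4  0.1  5.4]
0.5 True [ 679.88306129 -191.99440428  -35.77304873] [-0.9  1.   4.5]
27.225
```

The true tips are 34 mm (shut) to 36 mm (half open) above the reported TCP, and I'll use that from here on. Next is the lever push with the real tip at z≈68.

```bash
cat >> h.py <<'E'
# real fingertip is above the reported TCP: tipz = tcpz + OFF
OFF=36.0
def P(x,y,tipz,off=OFF): return [float(x),float(y),float(tipz-off)]
def look(name,file,box=None,f=1):
    im=imaging.capture(name); cv2.imwrite(f"pics/{file}_full.png",im)
    if box: im=im[box[1]:box[3],box[0]:box[2]]
    cv2.imwrite(f"pics/{file}.png",cv2.resize(im,None,fx=f,fy=f,interpolation=cv2.INTER_CUBIC))
E
python3 - <<'E'
from h import *
k=np.array([635.6,-94.2,0]); a=np.radians(-7); d=np.array([np.cos(a),np.sin(a),0])
bot.grip(0.0)
q=k-40*d; bot.movel([680,-192,110]);bot.move_ptp(P(q[0],q[1],150,34),down(a)); bot.movel(P(q[0],q[1],70,34))
for s in (-20,0,15,30,38,46,54,60):
    e=k+s*d; h=bot.movel(P(e[0],e[1],70,34),max_speed=80,threshold=10); print(h,tcp(),ft())
    if h: break
p=np.array(bot.get_state()["tcp_pos"]); bot.movel(list(p-30*d)); bot.movel(list(p-30*d+[0,0,90]))
# move over tray for wrist look
bot.move_ptp([440,270,300],down(0)); print(bot.get_state()["t"])
W=cam("wrist"); np.savez("w2.npz",K=W[0],p=W[1],R=W[2])
look("wrist","w2"); look("side","lev3",(230,100,400,220),2)
im=np.vstack([cv2.resize(cv2.imread("pics/w2.png"),(640,400))[:330],cv2.copyMakeBorder(cv2.imread("pics/lev3.png"),0,0,0,300,0)]); cv2.imwrite("pics/c3.png",im)
E
```

```text
False [616.5 -91.9  36.7] [-1.5 -0.3  0.5]
False [635.5 -94.2  36. ] [-0.   0.1 -0.6]
False [650.3 -96.   35.9] [-0.8  0.5 -0.6]
False [665.1 -97.8  35.9] [-0.  -0.9  0.5]
False [673.2 -98.8  35.9] [ 0.4  0.2 -0.3]
False [676.2 -99.3  35. ] [-9.2  1.   4.8]
False [676.1 -99.4  33.8] [-28.7   1.6  14.4]
False [676.  -99.4  33.7] [-44.1   2.6  25.9]
37.8917
```

View pics/c3.png

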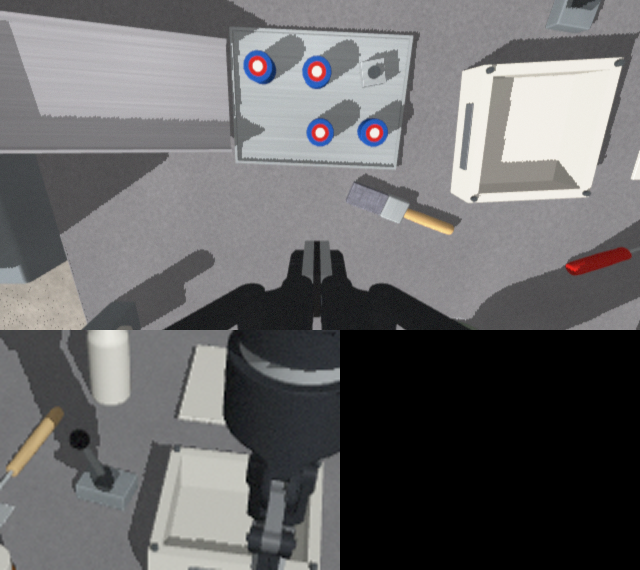

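The wrist view shows four caps at (258,66), (317,72), (320,132) and (374,132), with the setblock at (375,72). The side crop shows the lever leaning away, at stop. Refining the cap and tote positions with this wrist view.

```bash
python3 - <<'E'
from h import *
np.set_printoptions(precision=1,suppress=True)
T,S=cam("top"),cam("side"); w=np.load("w2.npz"); W=(w["K"],w["p"],w["R"])
im=cv2.imread("pics/w2.png"); m=cv2.morphologyEx(redblobs(im).astype(np.uint8),cv2.MORPH_CLOSE,np.ones((9,9)))
B=[b for b in blobs(m,30) if b[0][1]<200]; print(B)
tops=[(199.8,191.4),(229.1,194.5),(229.4,224.3),(258.7,225.1)];sides=[(264.3,344.3),(280.2,303.5),(323.6,309.3),(331.3,273.3)]
caps=[]
for a,b in zip(tops,sides):
    x,_=tri([(T,a),(S,b)]); pr=proj(W,x); uv=min(B,key=lambda q:np.linalg.norm(q[0]-pr))[0]
    x2,e=tri([(T,a),(S,b),(W,uv)]); print(x,x2,round(e,1),"wrist@44:",plane(W,uv,44)); caps.append(x2)
np.save("caps.npy",caps)
# tote studs in wrist: (+x+y),(+x-y),(-x-y),(-x+y)
w_=[(491,69),(620,62),(587,193),(474,198)]
t_=[(313.3,195.9),(374.2,193),(376.7,260.1),(315.4,261.3)]; s_=[(306.7,208.4),(318.75,159.7),(389.2,167.6),(386.7,218)]
Q=[]
for a,b,c in zip(t_,s_,w_): x,e=tri([(T,a),(S,b),(W,c)]); Q.append(x); print("stud",x,round(e,1),plane(W,c,66))
Q=np.array(Q); print(Q.mean(0),np.degrees(np.arctan2(*(Q[0]-Q[3])[[1,0]])))
print("block",tri([(T,(264,194)),(W,(375,72))]))
E
```

```text
[(array([257.3,  65.5]), 288), (array([316.5,  70.9]), 282), (array([319.8, 132.2]), 233), (array([374.1, 132.5]), 236)]
[579.2 353.7  46.3] [579.5 353.5  45.8] 1.5 wrist@44: [580.2 353.4  44. ]
[572.2 271.1  46.4] [572.5 270.7  46.1] 1.5 wrist@44: [573.3 270.2  44. ]
[488.1 266.1  46.9] [488.5 265.7  46.3] 1.8 wrist@44: [488.9 265.1  44. ]
[487.7 184.6  46.6] [488.1 184.3  46.3] 1.8 wrist@44: [488.5 183.3  44. ]
stud [572.5  34.2  60.7] 1.5 [573.   36.4  66. ]
stud [ 580.9 -134.8   63.2] 4.5 [ 581.6 -133.5   66. ]
stud [ 398.1 -143.2   63.7] 3.3 [ 400.3 -143.1   66. ]
stud [390.2  24.4  60. ] 2.5 [392.2  28.1  66. ]
[485.4 -54.8  61.9] 3.0626985683378765
block (array([580.3, 179.1,   3.1]), np.float64(3.402392219300107))
```

The tote centre is about (486,-54) at yaw 3°, and the cap tops are about 46 high, measured. I'll pick the first cap with the jaws along the diagonal and check from the side.

```bash
cat >> h.py <<'E'
TOTE=np.array([486.0,-54.0]); TY=np.radians(3.0)
def tote2w(x,y):
    c,s=np.cos(TY),np.sin(TY); return TOTE+[c*x-s*y,s*x+c*y]
def pick(x,y,yaw,tip=18,hi=110):
    bot.grip(0.76,40); bot.move_ptp(P(x,y,hi),down(yaw))
    h=bot.movel(P(x,y,tip),max_speed=150,threshold=8)
    if h: print("touch on descent",tcp(),ft()); return False
    bot.grip(0.2,40); o=bot.get_state()["opening"]; print("opening",round(o,3)); return o>0.4
def place(x,y,yaw,tip=20,hi=130,rel=0.64):
    bot.movel(P(*bot.get_state()["tcp_pos"][:2],hi),max_speed=250)
    bot.move_ptp(P(x,y,hi),down(yaw))
    print("held",round(bot.get_state()["opening"],3))
    bot.movel(P(x,y,tip+12),max_speed=150)
    print("place touch",bot.movel(P(x,y,tip-3),max_speed=30,threshold=4),tcp(),ft())
    bot.grip(rel); bot.movel(P(x,y,hi),max_speed=200); print("t",round(bot.get_state()["t"],1))
E
python3 - <<'E'
from h import *
c=np.load("caps.npy"); x,y=c[0][:2]; print(x,y)
for yaw in (PI/4,-PI/4): print(yaw,[None if (q:=solve_ik(P(a,b,100),down(yaw))) is None else round(q[5],2) for a,b in [(x,y),c[3][:2],tote2w(38,36),tote2w(-38,-36)]])
print(pick(x,y,-PI/4)); look("side","g1",(180,220,380,380),2.5); print(bot.get_state()["t"])
W=imaging.capture("wrist"); cv2.imwrite("pics/g1.png",np.hstack([cv2.imread("pics/g1.png"),cv2.resize(W[100:400,200:420],(293,400))]))
E
```

```text
579.5079459437582 353.46049339817
0.7853981633974483 [np.float64(2.8), np.float64(2.58), np.float64(2.18), np.float64(1.99)]
-0.7853981633974483 [np.float64(-1.92), np.float64(-2.14), np.float64(-2.53), np.float64(-2.72)]
opening 0.479
True
40.85
```

View pics/g1.png

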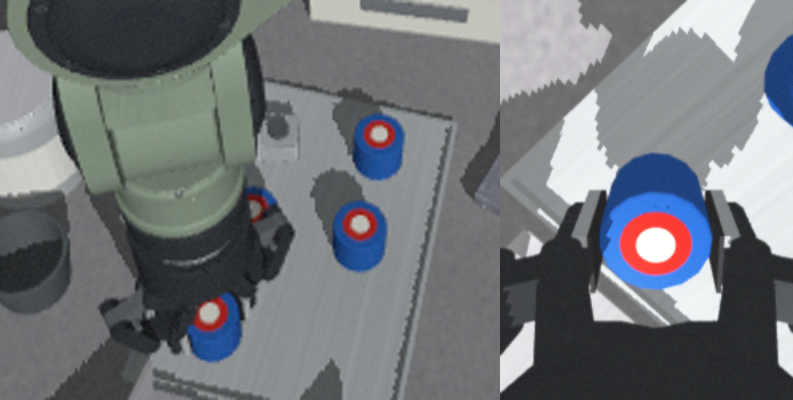

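The cap is held between the pads: in the wrist crop it sits centred between the jaws, print up. Placing it, then picking the others one by one.

```bash
python3 - <<'E'
from h import *
c=np.load("caps.npy"); yaw=-PI/4
place(*tote2w(38,36),yaw)
print(pick(*c[1][:2],yaw)) and None
if bot.get_state()["opening"]>.4: place(*tote2w(38,-36),yaw)
bot.move_ptp([420,180,280],down(0))
W=cam("wrist"); np.savez("w3.npz",K=W[0],p=W[1],R=W[2]); look("wrist","w3"); print(bot.get_state()["t"])
E
```

```text
held 0.476
place touch True [522.5 -16.3 -15.9] [-0.   0.4  0.9]
t 45.1
opening 0.484
True
held 0.478
place touch True [526.1 -88.5 -15.6] [-0.3 -1.1  5.2]
t 51.8
53.1417
```

View pics/w3.png

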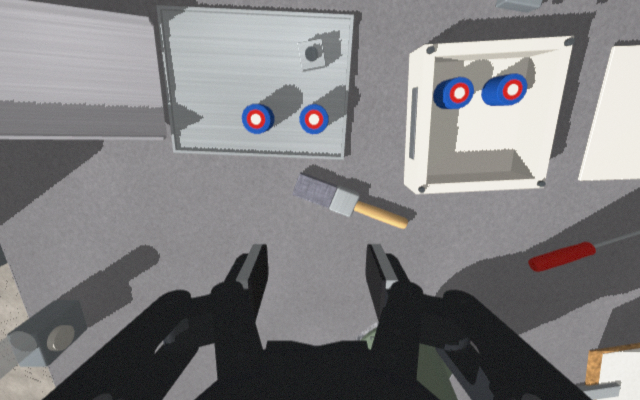

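Two caps stand upright in the tote at (459,93) and (512,89), and two are left in the tray at (256,119) and (314,119). I'll re-measure those two from this view and move them.

```bash
python3 - <<'E'
from h import *
w=np.load("w3.npz"); W=(w["K"],w["p"],w["R"]); c=np.load("caps.npy"); yaw=-PI/4
im=cv2.imread("pics/w3.png"); m=cv2.morphologyEx(redblobs(im).astype(np.uint8),cv2.MORPH_CLOSE,np.ones((9,9)))
for b,_ in blobs(m,60):
    if b[1]<200: print(b,plane(W,b,45))
for i,t in ((2,(-38,36)),(3,(-38,-36))):
    uv=min(blobs(m,60),key=lambda q:np.linalg.norm(q[0]-proj(W,c[i])))[0]; x=plane(W,uv,45); print("cap",i,x,c[i])
    if np.linalg.norm(x[:2]-c[i][:2])>12: print("moved?"); break
    if not pick(x[0],x[1],yaw): break
    place(*tote2w(*t),yaw)
bot.move_ptp([430,60,280],down(0))
W=cam("wrist"); np.savez("w4.npz",K=W[0],p=W[1],R=W[2]); look("wrist","w4"); print(bot.get_state()["t"])
E
```

```text
[512.1  89.3] [527.1836453  -88.13879164  45.        ]
[459.   92.5] [523.13503727 -16.17007049  45.        ]
[255.5 118.7] [488.79243916 265.27172902  45.        ]
[313.5 119. ] [488.34147892 183.53719288  45.        ]
cap 2 [488.79243916 265.27172902  45.        ] [488.49398826 265.71828874  46.2692198 ]
opening 0.48
held 0.473
place touch True [446.2 -20.2 -16.2] [-0.7 -0.6 -0.6]
t 59.4
cap 3 [488.34147892 183.53719288  45.        ] [488.06877684 184.29000502  46.27762021]
opening 0.479
held 0.477
place touch True [450.5 -92.2 -15.7] [-0.9  0.3  7.9]
t 65.5
70.3417
```

View pics/w4.png

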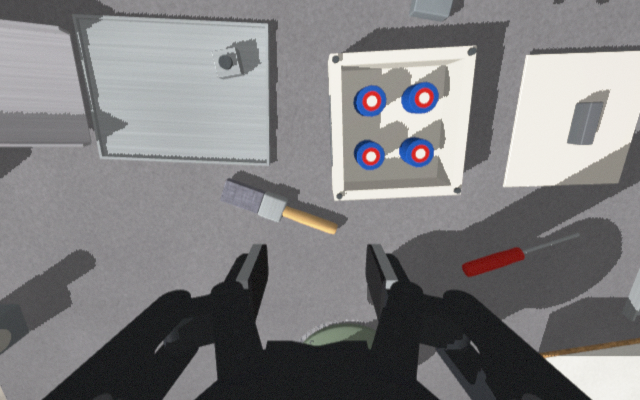

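All four caps stand in the tote, and the tray holds only the setblock at (228,62). The studs are at (336,59), (473,51), (458,190) and (341,195). Next is a look at the cover from nearer.

```bash
python3 - <<'E'
from h import *
np.set_printoptions(precision=1,suppress=True)
w=np.load("w4.npz"); W=(w["K"],w["p"],w["R"])
Q=np.array([plane(W,u,66) for u in [(336,59),(473,51),(458,190),(341,195)]]); print(Q,Q.mean(0))
d=lambda i,j:np.degrees(np.arctan2(*(Q[i]-Q[j])[[1,0]])); print(d(0,3),d(1,2),d(0,1)-90,d(3,2)-90)
im=cv2.imread("pics/w4.png"); m=cv2.morphologyEx(redblobs(im).astype(np.uint8),cv2.MORPH_CLOSE,np.ones((9,9)))
for b,_ in blobs(m,60): print(b,plane(W,b,45))
bot.move_ptp([420,-355,220],down(0))
W=cam("wrist"); np.savez("w5.npz",K=W[0],p=W[1],R=W[2]); look("wrist","w5"); print(bot.get_state()["t"])
E
```

```text
[[ 571.8   35.6   66. ]
 [ 580.9 -135.7   66. ]
 [ 400.4 -144.9   66. ]
 [ 392.7   24.4   66. ]] [486.5 -55.1  66. ]
3.5864114927699484 2.911535316064157 3.059794304956327 2.6068002805776302
[423.8  97.5] [527.1 -88.1  45. ]
[371.4 100.6] [523.1 -15.9  45. ]
[420.  153.1] [450.6 -91.5  45. ]
[370.6 156. ] [446.3 -19.4  45. ]
[492.4 261.5] [ 271.5 -232.    45. ]
71.9417
```

View pics/w5.png

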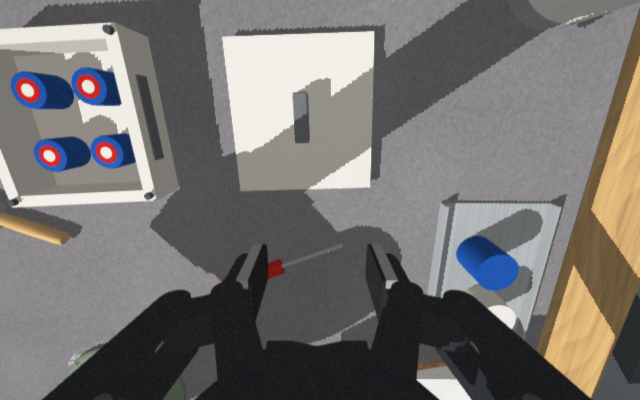

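The cover corners are at (222,37), (374,31), (371,187) and (242,191), and the grip is at about (301,117).

```bash
python3 - <<'E'
from h import *
np.set_printoptions(precision=1,suppress=True)
w=np.load("w5.npz"); W=(w["K"],w["p"],w["R"]); T,S=cam("top"),cam("side")
Q=np.array([plane(W,u,15) for u in [(222,37),(374,31),(371,187),(242,191)]]); print(Q,Q.mean(0))
d=lambda i,j:np.degrees(np.arctan2(*(Q[i]-Q[j])[[1,0]])); print(d(0,3),d(1,2),d(0,1)-90,d(3,2)-90)
t=(300+359/2.4,143+190/2.4); s=(245+263/2.4,98+62/2.4)
print("grip",tri([(T,t),(S,s),(W,(301,117))]),plane(W,(301,117),35))
w4=np.load("w4.npz");W4=(w4["K"],w4["p"],w4["R"]); print("2 wrist views",tri([(W,(301,117)),(W4,(588,124))]))
c=Q.mean(0); yaw=np.radians(2.2)
def corner(x,y,z): return [c[0]+np.cos(yaw)*x-np.sin(yaw)*y,c[1]+np.sin(yaw)*x+np.cos(yaw)*y,z]
print("grip top pred",[proj(W,corner(x,y,41)) for x,y in((30,9),(30,-9),(-30,-9),(-30,9))])
im=cv2.resize(cv2.imread("pics/w5.png")[70:160,260:340],None,fx=6,fy=6,interpolation=cv2.INTER_CUBIC)
for x,y in((30,9),(30,-9),(-30,-9),(-30,9)): u=(proj(W,corner(x,y,41))-[260,70])*6; cv2.circle(im,(int(u[0]),int(u[1])),4,(0,0,255),1)
cv2.imwrite("pics/grip.png",im)
E
```

```text
[[ 584.8 -239.4   15. ]
 [ 591.5 -422.6   15. ]
 [ 397.8 -430.9   15. ]
 [ 391.6 -248.3   15. ]] [ 491.4 -335.3   15. ]
2.6392656637679486 2.4474546499080545 2.0987043494691875 1.9684562459882216
grip (array([ 503.7, -340.1,   43. ]), np.float64(11.967659566658575)) [ 492.7 -334.5   35. ]
2 wrist views (array([ 492.1, -334.5,   35.2]), np.float64(0.5824772527969827))
grip top pred [array([292.5,  92.2]), array([307.6,  91.6]), array([309.8, 142.9]), array([295.5, 143.4])]
```

View pics/grip.png

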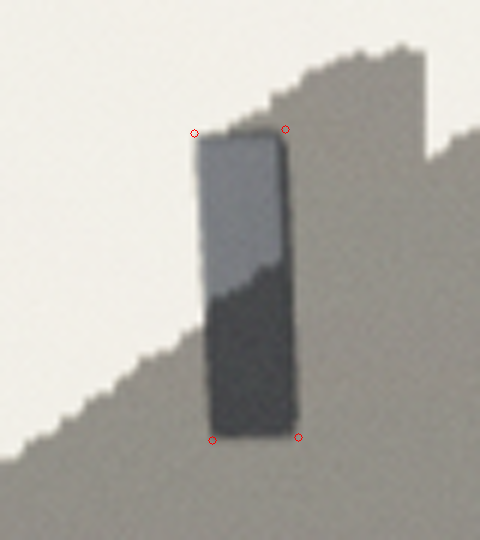

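The overlay fits the grip, so the cover is at (491.5,-335) with yaw about 2.3°. It has been knocked about 20 mm from its first place, which explains the disagreement with the old top and side picture. Grasping it now.

```bash
python3 - <<'E'
from h import *
x,y=491.5,-335.2; yw=np.radians(2.3); O=34.3
bot.grip(0.6,90); bot.move_ptp(P(x,y,110,O),down(yw))
bot.movel(P(x,y,45,O),max_speed=150)
h=bot.movel(P(x,y,18,O),max_speed=40,threshold=6); print(h,tcp(),ft())
if not h:
    bot.grip(0.1,90); print(bot.get_state()["opening"])
    bot.movel(P(x,y,60,O),max_speed=60); print(ft(),bot.get_state()["opening"])
    bot.movel(P(x,y,150,O)); tx,ty=486.3,-55.0
    bot.movel(P(tx,ty,150,O),rot=down(TY)); print(ft(),bot.get_state()["opening"],bot.get_state()["wrist_torque"],bot.get_state()["t"])
    look("side","cv1",(230,60,430,250),2)
    W=imaging.capture("wrist"); cv2.imwrite("pics/cv1.png",np.hstack([cv2.imread("pics/cv1.png"),cv2.resize(W[60:340,120:520],(400,380))]))
E
```

```text
False [ 491.6 -335.3  -16.3] [-0.3 -0.4 -0.4]
0.19011754120118557
[ 0.7  0.5 -4.1] 0.1884462476887028
[ 0.7 -0.3 -4.5] 0.18962150658462856 [0.00850584 0.03067895 0.03486343] 78.2833
```

View pics/cv1.png

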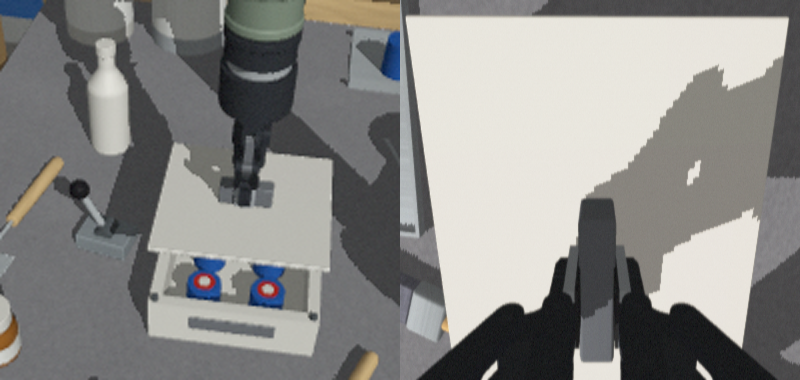

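The cover is held level and centred over the tote, and the lever still leans away. Lowering slowly with a force guard; the plug should meet the raised studs at tip ≈ 74.

```bash
python3 - <<'E'
from h import *
O=34.3; tx,ty=486.3,-55.0
bot.movel(P(tx,ty,94,O),max_speed=120); f0=bot.get_state()["contact_force"]
h=bot.movel(P(tx,ty,68,O),max_speed=15,threshold=4); s=bot.get_state(); print(h,s["tcp_pos"],"tip",s["tcp_pos"][2]+O,ft(),s["wrist_torque"],s["opening"],s["t"])
E
```

```text
True [486.24945577 -55.00399413  39.81628482] tip 74.11628481579694 [1.  0.  3.5] [-0.00246139 -0.19742104  0.00810641] 0.1891095911228246 80.2083
```

Contact came at tip 74.1, exactly the raised-stud height, so the plug is inside. Pressing home.

```bash
python3 - <<'E'
from h import *
O=34.3; tx,ty=486.3,-55.0
h=bot.movel(P(tx,ty,64,O),max_speed=8,threshold=32); s=bot.get_state(); print(h,s["tcp_pos"],"tip",s["tcp_pos"][2]+O,ft(),s["wrist_torque"],s["opening"])
bot.dwell(0.3); print(ft(),bot.get_state()["tcp_pos"][2]+O)
bot.grip(0.6); bot.movel(P(tx,ty,130,O)); bot.move_ptp([430,60,280],down(0))
W=cam("wrist"); np.savez("w6.npz",K=W[0],p=W[1],R=W[2]); look("wrist","w6",(250,0,570,240),2.4); look("side","s6",(250,120,430,240),4); print(bot.get_state()["t"])
cv2.imwrite("pics/c6.png",np.vstack([cv2.resize(cv2.imread("pics/w6.png"),(427,320))[:,:],cv2.resize(cv2.imread("pics/s6.png"),(427,285))])[:600])
E
```

```text
True [486.15983955 -54.96248393  34.25012362] tip 68.55012362002617 [-0.8  0.4  4.7] [ 0.00126544  0.00978498 -0.04128898] 0.1902481898879381
[-1.2  0.4  5.8] 68.58066724719946
83.35
```

View pics/c6.png

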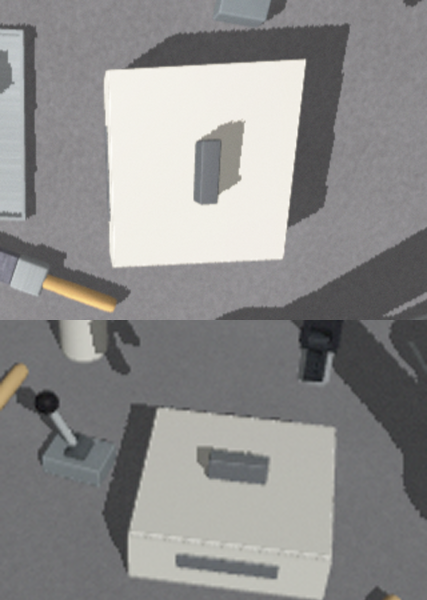

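The cover looks seated and level in both views. I'll press and probe each corner over its stud with shut fingers, which both measures the flange height (home is 65) and seats any stud still up.

```bash
python3 - <<'E'
from h import *
bot.grip(0.0,40); O=33.9
for x,y in ((-88,83),(88,83),(88,-83),(-88,-83)):
    u=tote2w(x,y)+[0.3,-1.0]; bot.move_ptp(P(*u,105,O),down(TY)); bot.movel(P(*u,75,O),max_speed=120)
    h=bot.movel(P(*u,58,O),max_speed=15,threshold=12); s=bot.get_state(); print((x,y),h,round(s["tcp_pos"][2]+O,2),ft())
    bot.movel(P(*u,105,O))
# contact probe light pass on grip top
u=tote2w(0,0)+[0.3,-1]; bot.movel(P(*u,120,O)); h=bot.movel(P(*u,80,O),max_speed=15,threshold=12); print("grip top",h,bot.get_state()["tcp_pos"][2]+O,ft()); bot.movel(P(*u,130,O))
print(bot.get_state()["t"])
E
```

```text
(-88, 83) True 64.93 [-0.6  0.   7.4]
(88, 83) True 64.98 [-0.7  0.3  5.2]
(88, -83) True 64.97 [-1.5  0.1  5.4]
(-88, -83) True 64.94 [-0.9  0.5  8. ]
grip top True 90.97388219249177 [-0.9  0.3  4.6]
96.2667
```

All four corners read 64.9–65.0, and the grip top reads 91.0, so the cover is home and level. Throwing the lever back now.

```bash
python3 - <<'E'
from h import *
a=np.radians(-7); d=np.array([np.cos(a),np.sin(a),0]); pv=np.array([669.0,-98.3,0]); O=34
bot.move_ptp(P(*(pv+78*d)[:2],150,O),down(a)); print(bot.movel(P(*(pv+78*d)[:2],70,O),threshold=8),tcp())
for s in (30,0,-4,-8,-12):
    h=bot.movel(P(*(pv+s*d)[:2],70,O),max_speed=70,threshold=8); print(s,h,tcp(),ft())
    if np.linalg.norm(ft())>15: break
p=np.array(bot.get_state()["tcp_pos"]); bot.movel(list(p+40*d)); bot.movel(list(p+40*d+[0,0,100]))
bot.move_ptp([300,-400,250],down(0)); print(bot.get_state()["t"])
look("side","s7",(220,100,420,240),3.2); look("top","t7")
cv2.imwrite("pics/c7.png",np.vstack([cv2.resize(cv2.imread("pics/s7.png"),(400,280)),cv2.resize(cv2.imread("pics/t7.png")[70:310,150:510],(450,300))[:, :400]]))
E
```

```text
False [ 746.8 -107.9   37.1]
30 False [ 698.8 -102.    36.2] [ 0.2 -0.7  0.4]
0 False [669.1 -98.4  35.9] [-0.3  0.2 -0.1]
-4 False [665.  -97.8  35.9] [-0.6 -0.1 -0.8]
-8 False [660.7 -97.2  36. ] [ 0.6  0.1 -0.1]
-12 False [657.  -96.8  36.1] [ 0.8  0.3 -0.3]
103.225
```

View pics/c7.png

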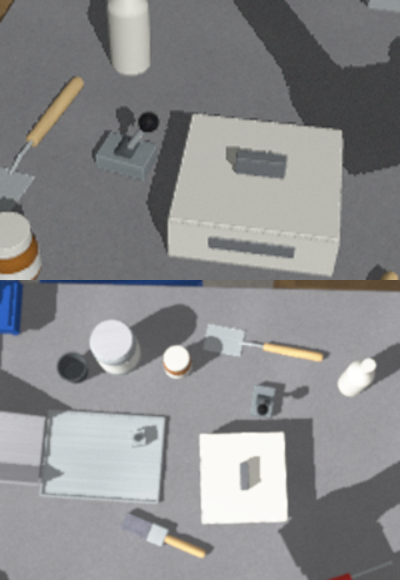

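The lever leans back towards the robot, with the knob at about (294,160), matching its start, and the cover is still seated. I felt no end stop, so I'll compare the knob centroid with the starting picture before handing in.

```bash
python3 - <<'E'
from h import *
for n,f1,f0,(u,v) in(("side","s7_full","side0",(294,161)),("top","t7_full","top0",(360,172))):
    for f in(f0,f1):
        g=cv2.cvtColor(cv2.imread(f"pics/{f}.png"),cv2.COLOR_BGR2GRAY)[v-14:v+14,u-14:u+14]; print(f,[(b[0]+[u-14,v-14],b[1]) for b in blobs(g<45,10)])
E
```

```text
side0 [(array([293.2, 160.4]), 70)]
s7_full [(array([293.6, 160.9]), 70)]
top0 [(array([360.6, 172.3]), 26)]
t7_full [(array([360.4, 172.7]), 27)]
```

The knob is within 0.5 px of its starting position in both views, about 1 mm (0.02 rad). Handing in.

```bash
python3 -c "
from h import *
print(ft()); bot.sign_off()"
```

```text
[ 0.4 -0.5  0.1]
the job is handed in; nothing more can be done
```

The job is done and handed in at about 103 s on the robot's clock. I threw the feed lever to stop, moved all four caps present into the tote, pressed the cover home, and threw the lever back to run.

**Last checks**
- **Caps:** all four stood in the tote, print side up, in the last view before the cover went on. The setting block is still in the tray.
- **Cover:** it met the raised studs at the expected height. After pressing, all four corners probed at 64.9–65.0 mm (65 is home) and the grip top at 91.0 mm.
- **Lever:** I felt no end stop on the throw back to run. The knob is within 0.5 px of its starting position in both fixed cameras, about 0.02 rad.
- **Bystanders:** none showed as moved in the last pictures.

**What disagreed or went wrong**
- **Fingertips:** the real tips are about 34–36 mm behind the stated tool point. My first lever push passed over the knob and a second stopped on top of it. I measured the offset by touching the bench and corrected for it from then on.
- **Lever push force:** my force guard restarted with each short step, so the throw to stop built up to about 50 N at the fingers against the end stop.
- **Cover position:** it had been knocked about 20 mm aside during the run, so I measured it again from close up before grasping it.

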